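Put the domed sample on the balance

TASK

Weigh the domed sample: pluck the dome-topped metal capsule, the tallest part, out of the grey pocket tray and stand it upright in the middle of the round pan of the balance, then let go. Leave the other two parts in their pockets.

Things in the scene. Friction and masses are not known exactly. Their poses are not given: they have to be found in the camera images.
- capsule: Solid aluminium cylinder with domed top, 20 mm diameter, 37 mm tall (sides straight to 27 mm), 25 g; origin at the centre of its flat underside, z up. Starts upright in a 22 mm square pocket, 10 mm deep (floor 10 mm above bench), of a fixed grey tray 20 mm high: 27 mm stand out. At the start its x axis lies along the tray's 98 mm side (2 pockets), y along the 140 mm side (3 pockets, pitch 42 mm).
- bush: To be left in its pocket of the same tray: aluminium tube, 20 mm outside, 10 mm bore, 24 mm tall, top 14 mm above the tray; origin at the centre of its underside, z up. Bush, block and capsule occupy three of six pockets, 59 mm apart on the tray's diagonals or 84 mm along its y, so fingers closing along the capsule's x or y axis have free room on either side.
- block: To be left in its pocket of the same tray: aluminium square block, 18 x 18 mm, 24 mm tall, top 14 mm above the tray; origin at the centre of its underside, z up.
- pan_centre (a point): Centre of the upper face of the balance's flat round steel pan, 100 mm diameter, 52 mm above the bench, z up. The pan does not sink. The balance, fixed to the bench, is a white box 150 x 136 mm, 40 mm high, with a dark display and two keys 77 mm from the pan's centre towards this frame's -x.

How it is judged:
By the outcome, as a careful person would: the job done as asked, in the order asked, and still so for the second after the job is handed in, with the robot touching nothing.
It also fails if it takes over 38 s, if anything falls off the work surface, if the arm or the gripper's body presses on something with over 40 N, if the wrist force passes 120 N, or if a joint passes its speed limit or range.

ROBOT

A 7-joint arm with a two-finger parallel gripper is mounted at the origin on the work surface; the furniture and walls round the work are solid. World frame = base frame: x ahead of the robot, y to its left, z up, the work surface at z = 0. Lengths are in m, angles in rad, forces in N, time in s.
With the tool pointing down it reaches from about 0.425 to 0.875 m from the base axis. Payload 8.4 kg.
Tool frame: the origin (TCP) lies on the front face of the gripper's body, between the roots of the fingers; the fingertips stand 73 mm ahead of it and the grasp point (between the pads) lies 54 mm ahead of it; z points along the fingers, y is the line along which they close (so a half turn about z gives the same grasp; the last joint's range is limited). The gripper opens to 85 mm and grips with 20 to 120 N. Pads are 22 mm wide; open, the fingers measure 114 mm over their backs; the gripper's body (76 mm by 85 mm) begins 54 mm behind the grasp point. The pads swing forward as they close: fully open they stand 13 mm farther back than shut.
Start: joints at [1.13, 0.333, 0.04, 1.465, -0.013, 1.343, -0.059], TCP at [0.218, -0.612, 0.304] pointing down, gripper open.
Joint ranges: [-2.58, 2.58], [-0.38, 2.09], [-1.3, 1.39], [0.25, 2.4], [-1.5, 4.64], [0.08, 2.09], [-2.65, 2.65]. Speed limits (rad/s): [2.22, 2.22, 2.79, 2.79, 3.14, 3.14, 3.14].

INTERFACE

Orientations are given as a 3x3 rotation matrix whose columns are the frame's x, y, z axes.
In Python, from station import sensors, imaging, ticket gives the robot as it stands.
- The arm moves only by the tool step_arm, never from a script. Its argument "steps" is a list of rows, each a list of 2 entries, a list of its own where there are three numbers: the shift along the tool's x, y, z in units of 25 mm (1.0 is 25 mm), then the turn about the tool's z in units of 6 degrees (1.0 is 6 degrees). A call has 1 to 5 rows; each row shifts and turns the commanded pose from where the row before left it, along the tool's axes as they then stand; what a row does not reach is not made up. A row lasts 1/10 s, in which the tool goes at most 50 mm and 8.59 degrees, less where a joint would pass 70% of its speed; a pose out of reach is approached as far as the arm can. A call is refused whole if a number of a shift passes 1 or a number of a turn 1, either way. A call with a gripper value outside its range is refused whole. "gripper" is the opening, from 0 (shut) to 1 (fully open), set as the call begins (left out, the last holds). The fingers move at their own pace and stop on an object; the grip force is fixed at half the most. Time passes only in rows, so rows that do not move let the fingers close. It gives the time, the measured TCP pose, the force, the opening and the grip force at its end, in the units of the state.
- sensors.get_obs(): the state, without advancing time (a new reading comes with each control period).
- imaging.grab_frame(name): name is "scene" or "side" or "wrist"; returns a dict with "pixels" (480x640x3 uint8, red, green, blue), "fx", "fy", "cx", "cy" (pixels), "R" (3x3) and "t" (3): a world point X has camera coordinates R X + t. Camera axes: x right, y down, z forward; pixel columns grow to the right and rows downward; lengths in m; the calibration is good to about 2 mm. A picture is of the moment at which its call begins. There is no depth.
- ticket.hand_in(): hands the job in; it is judged then, once.
Trained networks look in the newest picture that a camera, given by its name, has taken for a name from the list of things; names that differ only in an ending like _2 or _b are one class to them, and where a whole thing is asked for, a point or a joint stands for the part that bears it (a point fixed in the world has none). Each returns a list of dicts, best first, with "conf" (0 to 1); they miss things now and then, are a little off and sometimes report something else, mostly with a low value. They report only what shows in the picture. A call takes as long as a camera call.
- imaging.look_for(camera, thing): "position" ([x, y, z] in m, in world coordinates, good to about 4 mm: the middle of the surface that is visible of it).
- imaging.silhouettes(camera, thing): "pixels" (480x640 bool, what is visible of it).
The state is a dict: "time_s": time; "qpos": joint angles; "joint_velocities": joint speeds; "tau": joint torques, N m; "position": TCP position; "orientation": TCP orientation; "ft_force": force on the tool from outside, world axes, zero at the start; "ft_torque": the same for the moment, N m; "opening": finger opening in m; "grip_force": force on a finger pad.
Only numpy, scipy, OpenCV 4.12 (cv2) and the standard library are available. Lean on these libraries where they do the work, as an engineer would, in place of code of your own. Each camera call takes 0.05 s, during which the arm holds its last target. There are 200 camera calls.

## Working session

There is one attempt and no reset: what is moved stays moved. The work goes in short steps, Python scripts to look and compute and a tool call to move; the robot and the scene stay as the last step left them, time stands still between calls to the robot, and variables do not carry over. Pictures are saved under pics/ and viewed, at most 10 in all, crops included, and the job is handed in when it is done.

Besides the shell and the picture viewer there is one more tool, called after "Emit:" as a command line: name --argument value ..., lists and objects as JSON in quotes. step_arm: Moves the arm, as the interface text tells. Its arguments: {"type":"object","properties":{"steps":{"type":"array"},"gripper":{"type":"number"}},"required":["steps"]}

```bash
mkdir -p pics; python3 - <<'E'
from station import sensors, imaging
import cv2,numpy as np
o=sensors.get_obs();print(o['time_s'],o['position'],np.round(o['orientation'],3).tolist(),o['opening'])
ims=[]
for c in ['scene','side','wrist']:
    f=imaging.grab_frame(c);ims.append(f['pixels']);np.savez(f'{c}0.npz',**f)
    for th in ['capsule','bush','block','pan_centre']:
        try:
            print(c,th,[(np.round(d['position'],4).tolist(),round(d['conf'],2)) for d in imaging.look_for(c,th)][:3])
        except Exception as e: print(c,th,e)
for c,i in zip(['scene','side','wrist'],ims): cv2.imwrite(f'pics/{c}0.png',i[:,:,::-1])
E
```

```text
0.0 [ 0.2177192  -0.61210196  0.30302527] [[0.942, 0.335, -0.001], [0.335, -0.942, 0.001], [-0.0, -0.002, -1.0]] 0.08548772240257747
scene capsule [([0.4872, -0.0794, 0.0349], 0.47)]
scene bush [([0.5043, -0.167, 0.0305], 0.64)]
scene block [([0.5341, -0.1112, 0.0305], 0.55)]
scene pan_centre [([0.4834, 0.1163, 0.044], 0.6)]
side capsule [([0.4876, -0.0982, 0.037], 0.51)]
side bush [([0.5082, -0.1719, 0.0295], 0.7)]
side block [([0.5363, -0.1249, 0.0298], 0.57)]
side pan_centre [([0.4947, 0.0593, 0.0423], 0.65)]
wrist capsule []
wrist bush []
wrist block []
wrist pan_centre []
```

View pics/scene0.png

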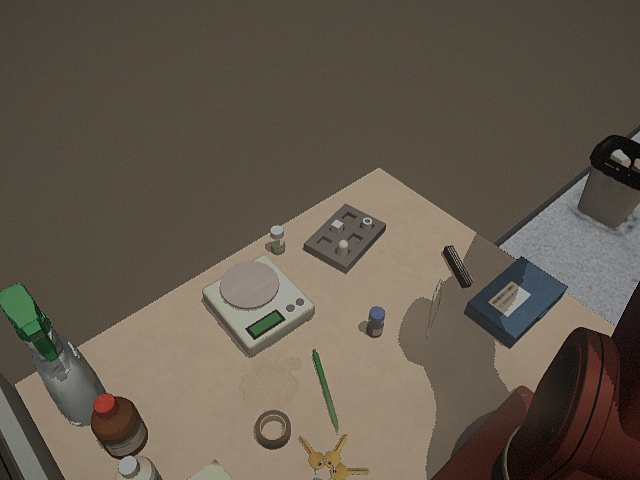

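View pics/wrist0.png

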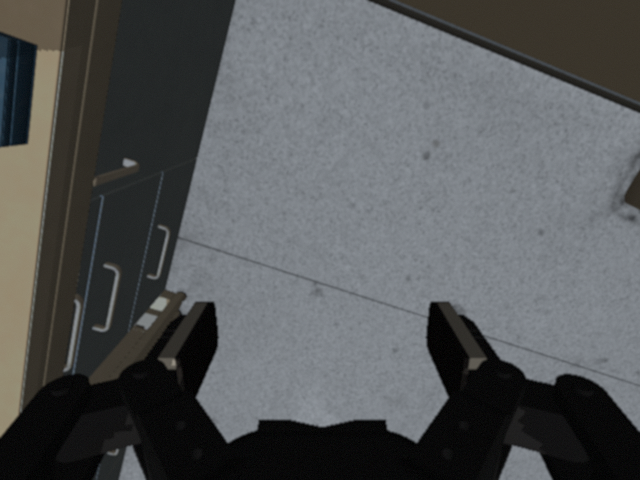

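View pics/side0.png

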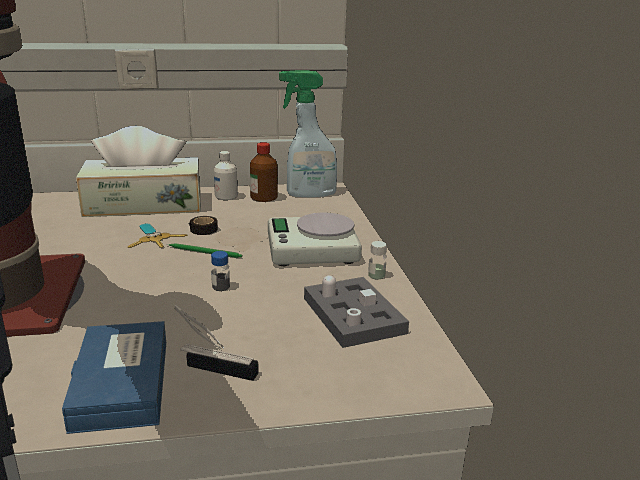

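The scene view shows the capsule at about (343,246), the block at (337,225), the bush at (367,222) and the pan centre at (250,284). In the side view the capsule is at (329,286), the bush at (354,317) and the pan at (326,226). The wrist camera sees only floor. The two network positions disagree by up to 57 mm, so I'll work from pixels and the known heights.

```bash
cat > h.py <<'E'
import numpy as np,cv2
def on_plane(f,uv,z):
    d=np.array([(uv[0]-f['cx'])/f['fx'],(uv[1]-f['cy'])/f['fy'],1.]);R=f['R'];c=-R.T@f['t'];r=R.T@d
    return c+r*(z-c[2])/r[2]
def proj(f,X):
    c=f['R']@np.asarray(X)+f['t'];return np.array([f['fx']*c[0]/c[2]+f['cx'],f['fy']*c[1]/c[2]+f['cy']])
def triang(fs,uvs):
    P=[np.diag([1,1,1.])@np.array([[f['fx'],0,f['cx']],[0,f['fy'],f['cy']],[0,0,1]])@np.c_[f['R'],f['t']] for f in fs]
    X=cv2.triangulatePoints(P[0],P[1],np.float64(uvs[0]),np.float64(uvs[1])).ravel();return X[:3]/X[3]
E
python3 - <<'E'
from h import *
from station import imaging
F={c:dict(np.load(c+'0.npz')) for c in ['scene','side']}
cen={}
for c,f in F.items():
    print(c,'cam',np.round(-f['R'].T@f['t'],3))
    for th,z in [('capsule',.028),('bush',.03),('block',.03)]:
        s=imaging.silhouettes(c,th)
        if s:
            v,u=np.nonzero(s[0]['pixels']);cen[c,th]=(u.mean(),v.mean())
            print(th,round(s[0]['conf'],2),len(u),np.round([u.min(),u.max(),v.min(),v.max()]),np.round(cen[c,th],1),np.round(on_plane(f,cen[c,th],z),4))
for th in ['capsule','bush','block']: print(th,np.round(triang([F['scene'],F['side']],[cen['scene',th],cen['side',th]]),4))
tc={'scene':[(304,243),(347,205),(386,227),(346,271)],'side':[(304,284),(366,279),(408,325),(341,342)]}
for c in tc:
    for p in tc[c]: print(c,p,np.round(on_plane(F[c],p,.02),4))
# pan: pinkish region
for c,seed in [('scene',(250,284)),('side',(326,226))]:
    f=F[c];im=cv2.cvtColor(f['pixels'],cv2.COLOR_RGB2BGR);m=np.zeros((482,642),np.uint8)
    cv2.floodFill(im,m,seed,0,(7,)*3,(7,)*3,4|cv2.FLOODFILL_MASK_ONLY|cv2.FLOODFILL_FIXED_RANGE|(255<<8))
    m=m[1:-1,1:-1];cs=max(cv2.findContours(m,0,1)[0],key=cv2.contourArea)
    pts=np.array([on_plane(f,p[0],.052)[:2] for p in cs]);A=np.c_[2*pts,np.ones(len(pts))];s=np.linalg.lstsq(A,(pts**2).sum(1),rcond=None)[0]
    print(c,'pan',s[:2],'r',np.sqrt(s[2]+s[0]**2+s[1]**2),cv2.boundingRect(cs))
E
```

```text
scene cam [0.046 0.387 0.744]
capsule 0.64 147 [337 347 241 256] [342.4 248.7] [ 0.4886 -0.0869  0.028 ]
bush 0.73 6703 [203 314 254 355] [257.8 303.2] [0.4909 0.1082 0.03  ]
block 0.5 143 [331 343 220 233] [336.8 226.5] [ 0.5361 -0.1171  0.03  ]
side cam [ 0.327 -0.855  0.448]
capsule 0.52 264 [322 335 276 296] [328.5 286.2] [ 0.4904 -0.0821  0.028 ]
bush 0.81 239 [346 360 309 326] [353.  317.2] [ 0.5052 -0.176   0.03  ]
block 0.78 211 [359 374 290 305] [366.8 297.1] [ 0.5371 -0.1251  0.03  ]
capsule [ 0.4888 -0.086   0.0297]
bush [ 0.5699  0.0544 -0.1093]
block [ 0.5386 -0.1195  0.0267]
scene (304, 243) [ 0.5515 -0.0469  0.02  ]
scene (347, 205) [ 0.5741 -0.1817  0.02  ]
scene (386, 227) [ 0.4791 -0.1962  0.02  ]
scene (346, 271) [ 0.4498 -0.0596  0.02  ]
side (304, 284) [ 0.4583 -0.0556  0.02  ]
side (366, 279) [ 0.5551 -0.0519  0.02  ]
side (408, 325) [ 0.5781 -0.1894  0.02  ]
side (341, 342) [ 0.4805 -0.2172  0.02  ]
scene pan [0.51945949 0.10259438] r 0.04740947189527172 (221, 261, 58, 47)
side pan [0.52201083 0.09953222] r 0.03415026806736842 (312, 213, 28, 21)
```

Emit:
step_arm --steps '[[[1, -0.95, 0], 0], [[1, -0.95, 0], 0], [[1, -0.95, 0], 0], [[1, -0.95, 0], 0], [[1, -0.95, 0], 0]]' --gripper 1

```text
time_s: 1.55
position: [0.2963, -0.4573, 0.3041]
orientation: [[0.942, 0.335, 0.0], [0.335, -0.942, -0.0], [0.0, 0.0, -1.0]]
ft_force: [0.1, -0.3, 0.2]
opening: 0.0853
grip_force: 0.0
```

Emit:
step_arm --steps '[[[1, -0.95, 0], 0], [[1, -0.95, 0], 0], [[1, -0.95, 0], 0], [[1, -0.95, 0], 0], [[1, -0.95, 0], 0]]'

```text
time_s: 2.05
position: [0.3742, -0.3035, 0.3042]
orientation: [[0.942, 0.335, 0.0], [0.335, -0.942, -0.0], [0.0, 0.001, -1.0]]
ft_force: [0.2, -0.8, 0.0]
opening: 0.0855
grip_force: 0.0
```

Emit:
step_arm --steps '[[[1, -0.95, 0], 0], [[1, -0.95, 0], 0], [[1, -0.95, 0], 0], [[1, -0.95, 0], 0], [[1, -0.95, 0], 0]]'

```text
time_s: 2.55
position: [0.4522, -0.1498, 0.3042]
orientation: [[0.942, 0.335, 0.001], [0.335, -0.942, -0.0], [0.0, 0.001, -1.0]]
ft_force: [0.1, 0.1, 0.0]
opening: 0.0855
grip_force: 0.0
```

Emit:
step_arm --steps '[[[1, -0.95, 0], 0], [[1, -0.95, 0], 0], [[0, 0, 0.8], 0.8], [[0, 0, 0.8], 0.8], [[0, 0, 0], 0]]'

```text
time_s: 3.05
position: [0.4818, -0.0893, 0.2618]
orientation: [[0.985, 0.173, -0.004], [0.173, -0.985, 0.001], [-0.004, -0.002, -1.0]]
ft_force: [-1.1, -1.1, -0.3]
opening: 0.0854
grip_force: 0.0
```

```bash
python3 - <<'E'
from h import *
from station import imaging,sensors
f=imaging.grab_frame('wrist');np.savez('wrist1.npz',**f)
cv2.imwrite('pics/wrist1.png',f['pixels'][:,:,::-1])
o=sensors.get_obs();print(o['position'],np.round(o['orientation'],3).tolist(),'cam',-f['R'].T@f['t'])
for th,z in [('capsule',.04),('bush',.034),('block',.034)]:
    for s in imaging.silhouettes('wrist',th)[:1]:
        v,u=np.nonzero(s['pixels']);print(th,s['conf'],len(u),u.min(),u.max(),v.min(),v.max(),on_plane(f,(u.mean(),v.mean()),z))
E
```

```text
[ 0.48235841 -0.08947616  0.26327864] [[0.985, 0.175, -0.002], [0.175, -0.985, 0.001], [-0.002, -0.001, -1.0]] cam [ 0.56272894 -0.07482365  0.33260969]
capsule 0.69 573 310 333 183 212 [ 0.49298787 -0.08639986  0.04      ]
bush 0.71 571 406 432 179 206 [ 0.50949252 -0.16573884  0.034     ]
block 0.96 622 359 384 132 158 [ 0.54067775 -0.11806967  0.034     ]
```

View pics/wrist1.png

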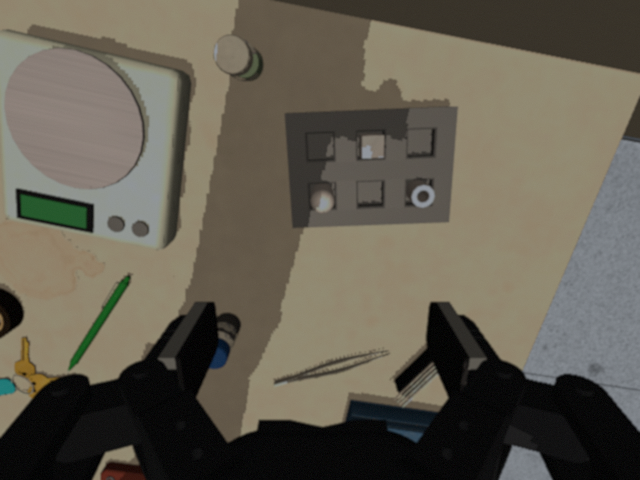

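The wrist picture shows the tray with corners at about (286,114), (457,107), (449,221) and (294,228). The capsule is at (322,197), the block at (371,146) and the bush at (423,196). The pan is centred near (75,118). I'll fit the tray and pan from these.

```bash
python3 - <<'E'
from h import *
f=dict(np.load('wrist1.npz'))
c=np.array([on_plane(f,p,.02)[:2] for p in [(286,114),(457,107),(449,221),(294,228)]]);print(np.round(c,4).tolist(),'sides',[round(np.linalg.norm(c[i]-c[i-1]),4) for i in range(4)])
# similarity fit: corners in tray frame
m=np.array([[.049,.07],[.049,-.07],[-.049,-.07],[-.049,.07]])
z=(c-c.mean(0))@[1,1j];w=(m@[1,1j]);k=(z*w.conj()).sum()/(abs(w)**2).sum();yaw=np.angle(k)
R=np.array([[np.cos(yaw),-np.sin(yaw)],[np.sin(yaw),np.cos(yaw)]]);print('scale',abs(k),'yaw deg',np.degrees(yaw))
for n,p in [('cap',(-.021,.042)),('block',(.021,0)),('bush',(-.021,-.042))]: print(n,c.mean(0)+R@p)
print('bush ring',on_plane(f,(423,196),.034),'dome',on_plane(f,(322,198),.042),'blue vial',on_plane(f,(225,345),.03))
im=cv2.cvtColor(f['pixels'],cv2.COLOR_RGB2HSV);im2=cv2.medianBlur(f['pixels'],5).astype(int)
roi=np.zeros((480,640),np.uint8);cv2.ellipse(roi,(75,118),(78,80),0,0,360,1,-1)
sat=im2[...,0]-im2[...,1]
print(im2[118,75],im2[118,160],im2[60,20])
mk=((sat>12)&(roi>0)).astype(np.uint8)
cs=max(cv2.findContours(cv2.morphologyEx(mk,cv2.MORPH_OPEN,np.ones((3,3))),0,1)[0],key=cv2.contourArea);cs=cv2.convexHull(cs)
pts=np.array([on_plane(f,p[0],.052)[:2] for p in cs]);A=np.c_[2*pts,np.ones(len(pts))];s=np.linalg.lstsq(A,(pts**2).sum(1),rcond=None)[0]
print('pan',s[:2],'r',np.sqrt(s[2]+s[0]**2+s[1]**2),cv2.boundingRect(cs))
g=dict(np.load('scene0.npz'))
for X in [(.49,-.084,.047)]: print(proj(g,X),proj(dict(np.load('side0.npz')),X))
E
```

```text
[[0.5517, -0.0466], [0.5809, -0.1821], [0.4866, -0.2031], [0.4561, -0.0676]] sides [np.float64(0.0979), np.float64(0.1386), np.float64(0.0966), np.float64(0.1389)]
scale 0.9914142653790047 yaw deg 12.428649864773462
cap [ 0.48925954 -0.08834321]
block [ 0.53931466 -0.12031953]
bush [ 0.50733833 -0.17037465]
bush ring [ 0.50732776 -0.16976835  0.034     ] dome [ 0.49298371 -0.08670491  0.042     ] blue vial [ 0.32851523 -0.01919683  0.03      ]
[141 129 122] [144 149 143] [144 148 137]Traceback (most recent call last):
  File "<stdin>", line 15, in <module>
ValueError: max() iterable argument is empty
```

Emit:
step_arm --steps '[[[0.3, 0, 0.9], 0], [[0, 0, 0.9], 0], [[0, 0, 0.9], 0], [[0, 0, 0.9], -0.4], [[0, 0, 0], 0]]'

```text
time_s: 3.75
position: [0.4893, -0.0884, 0.1724]
orientation: [[0.976, 0.216, -0.003], [0.216, -0.976, 0.001], [-0.003, -0.001, -1.0]]
ft_force: [-0.2, -0.7, 0.3]
opening: 0.0853
grip_force: 0.0
```

```bash
python3 - <<'E'
from h import *
from station import imaging,sensors
f=dict(np.load('wrist1.npz'))
im2=cv2.medianBlur(f['pixels'],5).astype(int)
roi=np.zeros((480,640),np.uint8);cv2.ellipse(roi,(75,118),(78,80),0,0,360,1,-1)
mk=(((im2[...,0]-im2[...,1])>5)&(roi>0)).astype(np.uint8)
cs=max(cv2.findContours(cv2.morphologyEx(mk,cv2.MORPH_OPEN,np.ones((3,3))),0,1)[0],key=cv2.contourArea);cs=cv2.convexHull(cs)
pts=np.array([on_plane(f,p[0],.052)[:2] for p in cs]);A=np.c_[2*pts,np.ones(len(pts))];s=np.linalg.lstsq(A,(pts**2).sum(1),rcond=None)[0]
print('pan',s[:2],'r',np.sqrt(s[2]+s[0]**2+s[1]**2),cv2.boundingRect(cs))
f=imaging.grab_frame('wrist');np.savez('wrist2.npz',**f);cv2.imwrite('pics/wrist2.png',f['pixels'][:,:,::-1])
o=sensors.get_obs();print(o['position'],np.round(o['orientation'],3).tolist(),'cam',-f['R'].T@f['t'])
for s in imaging.silhouettes('wrist','capsule')[:1]:
    v,u=np.nonzero(s['pixels']);print(s['conf'],len(u),u.min(),u.max(),v.min(),v.max())
E
```

```text
pan [0.52020003 0.10313377] r 0.04966696702770234 (5, 47, 140, 142)
[ 0.49008531 -0.08838288  0.17398561] [[0.977, 0.214, -0.001], [0.214, -0.977, 0.0], [-0.001, -0.001, -1.0]] cam [ 0.56945836 -0.07040862  0.24327822]
0.93 1168 305 337 223 265
```

View pics/wrist2.png

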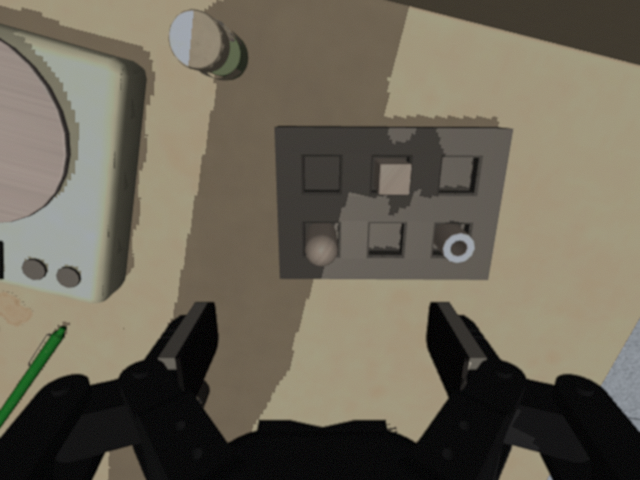

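The tray is now square in the picture, and the capsule, at about (321,248), lies midway between the fingers. I'll fit its x and y by projecting the capsule model onto its silhouette box.

```bash
python3 - <<'E'
from h import *
from scipy.optimize import least_squares
f=dict(np.load('wrist2.npz'))
a=np.linspace(0,2*np.pi,60);P=[]
for z in [.012,.02,.037]: P+= [(.01*np.cos(t),.01*np.sin(t),z) for t in a]
for e in np.linspace(0,np.pi/2,12): P+=[(.01*np.cos(e)*np.cos(t),.01*np.cos(e)*np.sin(t),.037+.01*np.sin(e)) for t in a]
P=np.array(P)
def bb(p):
    q=np.array([proj(f,X+[p[0],p[1],0]) for X in P]);return np.r_[q.min(0),q.max(0)]
r=least_squares(lambda p:(bb(p)-[305,223,338,266])[[0,2,3]],[.49,-.088]);print(r.x,bb(r.x))
c=np.array([on_plane(f,p,.02)[:2] for p in [(275.5,127),(512,129),(490.5,279),(280,279)]])
m=np.array([[.049,.07],[.049,-.07],[-.049,-.07],[-.049,.07]])
z=(c-c.mean(0))@[1,1j];w=(m@[1,1j]);k=(z*w.conj()).sum()/(abs(w)**2).sum();yaw=np.angle(k)
print('scale',abs(k),'yaw',np.degrees(yaw));z0=c.mean(0)@[1,1j]+np.exp(1j*yaw)*(-.021+.042j);print(z0)
T=.214;X=np.array([.977,.214]);Y=np.array([.214,-.977]);d=r.x-[.49008,-.08838];print('tool units',d@X/.025,d@Y/.025)
E
```

```text
[ 0.48927389 -0.08759572] [305.00804859 221.40297165 337.99195268 265.99974622]
scale 1.0031454612783566 yaw 12.408395308757012
(0.4893939917558829-0.0882669229982983j)
tool units -0.02478944065255717 -0.03754993682671205
```

Emit:
step_arm --steps '[[[0, 0, 0.8], 0], [[0, 0, 0.8], 0], [[0, 0, 0.8], 0], [[0, 0, 0.6], 0], [[0, 0, 0], 0]]'

```text
time_s: 4.35
position: [0.4903, -0.0884, 0.099]
orientation: [[0.977, 0.214, -0.001], [0.214, -0.977, 0.0], [-0.001, -0.0, -1.0]]
ft_force: [0.0, -0.3, 0.1]
opening: 0.0854
grip_force: 0.0
```

Emit:
step_arm --steps '[[[0, 0, 0], 0], [[0, 0, 0], 0], [[0, 0, 0], 0], [[0, 0, 0], 0], [[0, 0, 0], 0]]' --gripper 0

```text
time_s: 4.85
position: [0.4908, -0.0883, 0.0997]
orientation: [[0.977, 0.214, 0.001], [0.214, -0.977, -0.0], [0.001, 0.001, -1.0]]
ft_force: [-1.7, -0.0, 6.0]
opening: 0.0175
grip_force: 58.4
```

Emit:
step_arm --steps '[[[0, 0, 0], 0], [[0, 0, 0], 0], [[0, 0, 0], 0]]'

```text
time_s: 5.15
position: [0.4907, -0.0883, 0.0996]
orientation: [[0.977, 0.214, 0.001], [0.214, -0.977, -0.0], [0.001, 0.0, -1.0]]
ft_force: [-0.5, 0.1, 5.8]
opening: 0.0169
grip_force: 58.5
```

The opening of 17 mm is under 20 mm and still drifting, and there is an upward force of 6 N. I'll look before lifting.

```bash
python3 - <<'E'
from h import *
from station import imaging
s=imaging.grab_frame('side')['pixels'];w=imaging.grab_frame('wrist')['pixels'];c=imaging.grab_frame('scene')['pixels']
r=lambda i:cv2.resize(i,(400,300),interpolation=cv2.INTER_CUBIC)
a=np.vstack([np.hstack([r(s[220:340,250:410]),r(c[165:285,270:430])]),np.hstack([r(w),r(w[240:480,160:480])])])
cv2.imwrite('pics/grip.png',a[:,:,::-1])
E
```

```text
(no output)
```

View pics/grip.png

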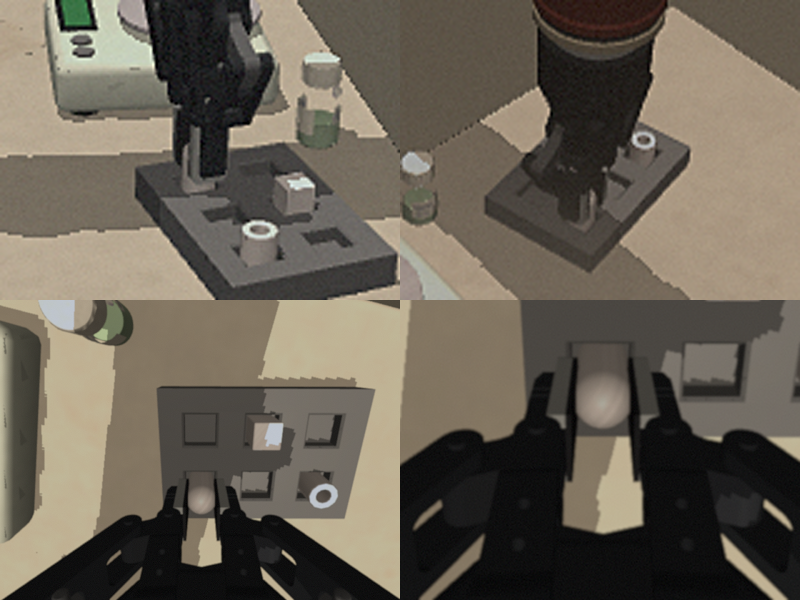

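The capsule is between the pads, but the tips stop about 7 mm above the tray, so much of the pad is on the dome. I'll regrip 4 mm deeper.

Emit:
step_arm --steps '[[[0, 0, 0], 0], [[0, 0, 0], 0], [[0, 0, 0], 0], [[-0.05, 0, 0.18], 0], [[0, 0, 0], 0]]' --gripper 0.5

```text
time_s: 5.8
position: [0.4885, -0.0885, 0.0937]
orientation: [[0.977, 0.214, -0.001], [0.214, -0.977, 0.0], [-0.001, -0.0, -1.0]]
ft_force: [-0.6, -0.6, -0.8]
opening: 0.0426
grip_force: 0.0
```

Emit:
step_arm --steps '[[[0, 0, 0], 0], [[0, 0, 0], 0], [[0, 0, 0], 0], [[0, 0, 0], 0], [[0, 0, 0], 0]]' --gripper 0

```text
time_s: 6.3
position: [0.4893, -0.0885, 0.0946]
orientation: [[0.977, 0.214, 0.0], [0.214, -0.977, 0.0], [0.0, 0.0, -1.0]]
ft_force: [0.1, -0.1, 2.4]
opening: 0.0176
grip_force: 58.8
```

Emit:
step_arm --steps '[[[0, 0, -0.3], 0], [[0, 0, -0.5], 0], [[0, 0, -0.8], 0], [[0, 0, -0.8], 0], [[0, 0, -0.8], 0]]'

```text
time_s: 6.8
position: [0.4892, -0.0884, 0.1762]
orientation: [[0.977, 0.215, 0.001], [0.215, -0.977, -0.0], [0.001, 0.0, -1.0]]
ft_force: [-0.2, -0.5, -0.0]
opening: 0.0173
grip_force: 58.6
```

Emit:
step_arm --steps '[[[0, 0, -0.8], 0], [[0, 0, -0.4], 0], [[0, 0, 0], 0]]'

```text
time_s: 7.1
position: [0.4899, -0.0886, 0.2062]
orientation: [[0.977, 0.214, 0.003], [0.214, -0.977, -0.001], [0.003, 0.002, -1.0]]
ft_force: [0.4, 0.1, -0.6]
opening: 0.0171
grip_force: 58.6
```

```bash
python3 - <<'E'
from h import *
from station import imaging
s=imaging.grab_frame('side')['pixels'];w=imaging.grab_frame('wrist')['pixels'];c=imaging.grab_frame('scene')['pixels']
r=lambda i:cv2.resize(i,(400,300),interpolation=cv2.INTER_CUBIC)
a=np.vstack([np.hstack([r(s[190:310,250:410]),r(c[165:285,270:430])]),np.hstack([r(w),r(w[240:480,160:480])])])
cv2.imwrite('pics/lift.png',a[:,:,::-1])
E
```

```text
(no output)
```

View pics/lift.png

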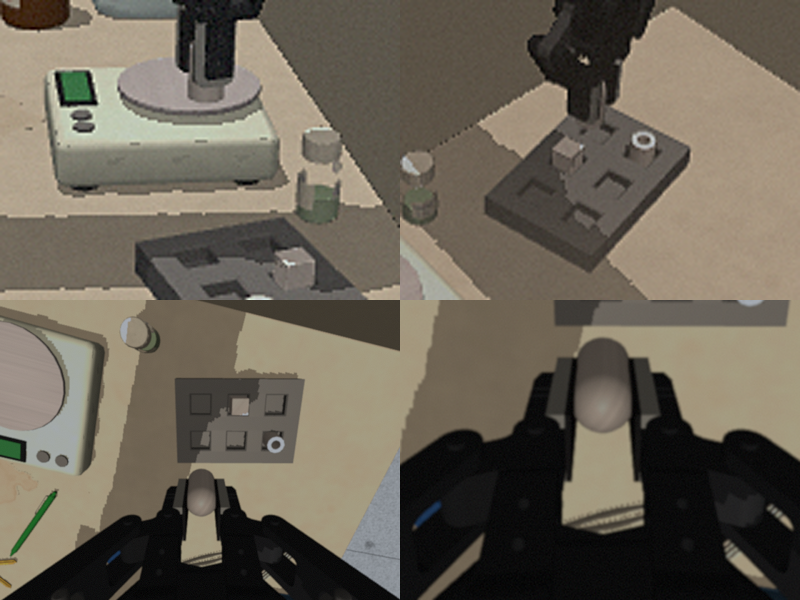

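The capsule is upright between the pads and clear of the tray, with the block and bush still in their pockets. Next I'll carry it to above the pan.

Emit:
step_arm --steps '[[[0.2, -0.5, 0], 0], [[0.35, -0.9, 0], 0], [[0.35, -0.9, 0], 0], [[0.35, -0.9, 0], 0], [[0.4, -1, 0], 0]]'

```text
time_s: 7.75
position: [0.5065, 0.0247, 0.2037]
orientation: [[0.977, 0.215, -0.001], [0.215, -0.977, 0.0], [-0.001, -0.001, -1.0]]
ft_force: [1.6, 0.6, -1.4]
opening: 0.0177
grip_force: 58.6
```

Emit:
step_arm --steps '[[[0.4, -1, 0], 0], [[0.4, -1, 0], 0], [[0.25, -0.7, 0], 0], [[0.12, -0.33, 0], 0], [[0, 0, 0], 0]]'

```text
time_s: 8.25
position: [0.5188, 0.1049, 0.2039]
orientation: [[0.976, 0.217, -0.001], [0.217, -0.976, 0.001], [-0.001, -0.001, -1.0]]
ft_force: [0.4, -0.8, -1.2]
opening: 0.0174
grip_force: 58.6
```

```bash
python3 - <<'E'
from h import *
from station import imaging,sensors
o=sensors.get_obs();p=o['position'];print(p,o['opening'],np.round(o['orientation'][:,2],4))
uv={};F=[]
for c in ['side','scene','wrist']:
    f=imaging.grab_frame(c);np.savez(c+'3.npz',**f)
    for s in imaging.silhouettes(c,'capsule')[:1]:
        v,u=np.nonzero(s['pixels']);print(c,round(s['conf'],2),len(u),u.min(),u.max(),v.min(),v.max())
    for zb in [.118,.122,.126]: print(c,zb,'bottom proj',proj(f,[p[0],p[1],zb]).round(1))
    if c=='side': s3=f['pixels']
    if c=='wrist': w3=f['pixels']
    if c=='scene': c3=f['pixels']
r=lambda i:cv2.resize(i,(400,300),interpolation=cv2.INTER_CUBIC)
cv2.imwrite('pics/over.png',np.vstack([np.hstack([r(s3[150:270,250:410]),r(c3[205:325,180:340])]),np.hstack([r(w3),r(s3[180:240,290:370])])])[:,:,::-1])
E
```

```text
[0.5187782  0.10486238 0.20389362] 0.01737343411896708 [-1.1e-03  7.0e-04 -1.0e+00]
side 0.38 77 319 331 179 186
side 0.118 bottom proj [325.5 186.3]
side 0.122 bottom proj [325.5 184. ]
side 0.126 bottom proj [325.6 181.8]
scene 0.118 bottom proj [245.1 258.6]
scene 0.122 bottom proj [244.9 257. ]
scene 0.126 bottom proj [244.7 255.3]
wrist 0.88 2991 299 344 270 346
wrist 0.118 bottom proj [316.4 287.7]
wrist 0.122 bottom proj [316.2 291.7]
wrist 0.126 bottom proj [316.1 295.8]
```

View pics/over.png

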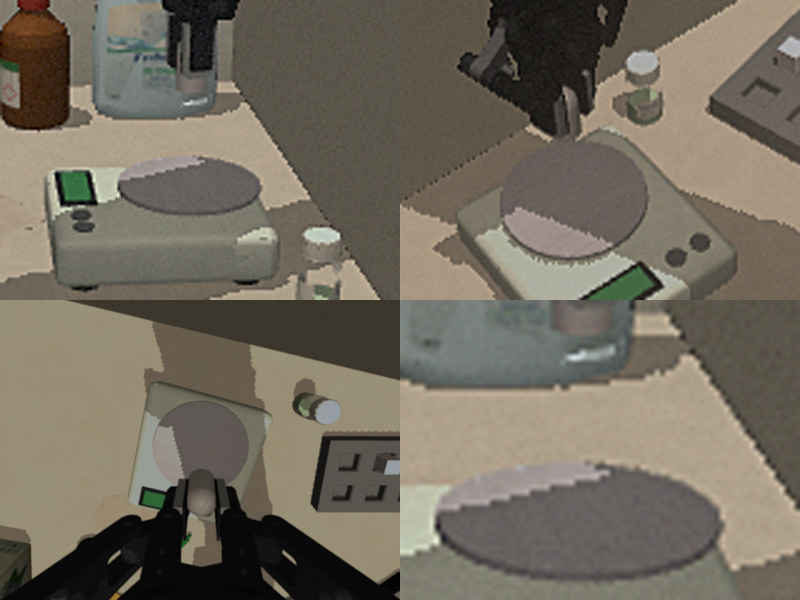

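The pictures show the capsule hanging upright above the pan. In the wrist view, at full resolution, the pan is centred near (320,234) and the capsule near (321,308). I'll refit the pan from this view to fine-tune the placing.

```bash
python3 - <<'E'
from h import *
for c,roi_c,roi_r in [('wrist',(320,232),(80,75)),('scene',(250,284),(31,26))]:
    f=dict(np.load(c+'3.npz'));im=cv2.medianBlur(f['pixels'],5 if c=='wrist' else 3).astype(int)
    roi=np.zeros((480,640),np.uint8);cv2.ellipse(roi,roi_c,roi_r,0,0,360,1,-1)
    mk=(((im[...,0]-im[...,1])>4)&(roi>0)).astype(np.uint8)
    cs=max(cv2.findContours(cv2.morphologyEx(mk,cv2.MORPH_OPEN,np.ones((3,3))),0,1)[0],key=cv2.contourArea);cs=cv2.convexHull(cs)
    q=np.array([p[0] for p in cs])
    if c=='wrist': q=q[q[:,1]<262]
    pts=np.array([on_plane(f,p,.052)[:2] for p in q]);A=np.c_[2*pts,np.ones(len(pts))];s=np.linalg.lstsq(A,(pts**2).sum(1),rcond=None)[0]
    print(c,'pan',s[:2],'r',np.sqrt(s[2]+s[0]**2+s[1]**2),cv2.boundingRect(cs))
f=dict(np.load('wrist3.npz'))
print('capsule axis at bottom/top of box',on_plane(f,(321.5,275),.13),proj(f,[.5188,.1049,.14]),proj(f,[.5188,.1049,.157]))
E
```

```text
wrist pan [0.52025119 0.10303575] r 0.049787555143105 (244, 162, 154, 146)
scene pan [0.52041189 0.10053875] r 0.05422462126641853 (219, 258, 63, 52)
capsule axis at bottom/top of box [0.5314349  0.10509426 0.13      ] [315.56911411 311.97620938] [314.85302539 335.80615265]
```

Emit:
step_arm --steps '[[[0.05, 0.03, 0.6], 0], [[0, 0, 0.8], 0], [[0, 0, 0.7], 0], [[0, 0, 0.35], 0], [[0, 0, 0], 0]]'

```text
time_s: 9.05
position: [0.5197, 0.1022, 0.1415]
orientation: [[0.977, 0.214, -0.003], [0.214, -0.977, -0.0], [-0.003, -0.0, -1.0]]
ft_force: [0.3, 0.5, 0.4]
opening: 0.0178
grip_force: 58.6
```

Emit:
step_arm --steps '[[[0, 0, 0.08], 0], [[0, 0, 0], 0]]'

```text
time_s: 9.25
position: [0.521, 0.1028, 0.1416]
orientation: [[0.977, 0.214, 0.001], [0.214, -0.977, 0.0], [0.001, 0.0, -1.0]]
ft_force: [-0.1, 0.5, 0.7]
opening: 0.0179
grip_force: 58.6
```

Emit:
step_arm --steps '[[[0, 0, 0.06], 0], [[0, 0, 0], 0]]'

```text
time_s: 9.45
position: [0.5208, 0.1027, 0.14]
orientation: [[0.977, 0.214, 0.001], [0.214, -0.977, 0.0], [0.001, 0.0, -1.0]]
ft_force: [-0.4, 0.2, 0.2]
opening: 0.0174
grip_force: 58.6
```

Emit:
step_arm --steps '[[[0, 0, 0.06], 0], [[0, 0, 0], 0]]'

```text
time_s: 9.65
position: [0.5206, 0.1026, 0.1381]
orientation: [[0.977, 0.214, 0.0], [0.214, -0.977, 0.0], [0.0, 0.0, -1.0]]
ft_force: [0.9, 0.8, 0.3]
opening: 0.0175
grip_force: 58.6
```

Emit:
step_arm --steps '[[[0, 0, 0.04], 0], [[0, 0, 0], 0]]'

```text
time_s: 9.85
position: [0.5205, 0.1027, 0.1371]
orientation: [[0.977, 0.214, -0.0], [0.214, -0.977, -0.0], [-0.0, -0.0, -1.0]]
ft_force: [-0.6, -0.3, -0.3]
opening: 0.0178
grip_force: 58.6
```

Emit:
step_arm --steps '[[[0, 0, 0.04], 0], [[0, 0, 0], 0]]'

```text
time_s: 10.05
position: [0.5207, 0.1028, 0.1366]
orientation: [[0.977, 0.214, 0.0], [0.214, -0.977, -0.0], [0.0, 0.0, -1.0]]
ft_force: [-2.4, -1.3, 4.9]
opening: 0.0176
grip_force: 59.2
```

There is contact: 4.9 N at z 0.1366, where I expected it. Releasing now.

Emit:
step_arm --steps '[[[0, 0, 0], 0], [[0, 0, 0], 0], [[0, 0, 0], 0], [[0, 0, 0], 0], [[0, 0, 0], 0]]' --gripper 0.6

```text
time_s: 10.55
position: [0.5206, 0.1027, 0.1361]
orientation: [[0.977, 0.214, -0.0], [0.214, -0.977, 0.0], [-0.0, -0.0, -1.0]]
ft_force: [-0.6, -0.6, 0.1]
opening: 0.0516
grip_force: 0.0
```

Emit:
step_arm --steps '[[[0, 0, -0.3], 0], [[0, 0, -0.8], 0], [[0, 0, -1], 0], [[0, 0, -1], 0], [[0, 0, -1], 0]]'

```text
time_s: 11.05
position: [0.5205, 0.1028, 0.2403]
orientation: [[0.977, 0.215, 0.0], [0.215, -0.977, 0.0], [0.0, -0.0, -1.0]]
ft_force: [0.2, 0.7, -0.5]
opening: 0.0516
grip_force: 0.0
```

Emit:
step_arm --steps '[[[0, 0, -0.5], 0], [[0, 0, 0], 0], [[0, 0, 0], 0]]'

```text
time_s: 11.35
position: [0.5203, 0.1025, 0.2505]
orientation: [[0.977, 0.214, -0.001], [0.214, -0.977, -0.0], [-0.001, 0.0, -1.0]]
ft_force: [1.0, 0.1, -0.5]
opening: 0.0511
grip_force: 0.0
```

```bash
python3 - <<'E'
from h import *
from station import imaging
ims=[]
for c in ['side','scene','wrist']:
    f=imaging.grab_frame(c);ims.append(f['pixels'])
    b=proj(f,[.5203,.103,.052])
    print(c,'pan centre px',b.round(1))
    for s in imaging.silhouettes(c,'capsule')[:1]:
        v,u=np.nonzero(s['pixels']);print(round(s['conf'],2),u.min(),u.max(),v.min(),v.max(),'expected top',proj(f,[.5203,.103,.089]).round(1))
r=lambda i:cv2.resize(i,(400,300),interpolation=cv2.INTER_CUBIC)
s3,c3,w3=ims
cv2.imwrite('pics/end.png',np.vstack([np.hstack([r(s3[170:290,250:410]),r(c3[205:325,180:340])]),np.hstack([r(w3),r(s3[240:360,270:430])])])[:,:,::-1])
E
```

```text
side pan centre px [325.5 222.9]
0.77 320 332 202 224 expected top [326.1 202.8]
scene pan centre px [248.8 283.1]
0.75 242 254 267 287 expected top [247.  269.1]
wrist pan centre px [321.9 219.4]
0.67 308 335 205 243 expected top [321.9 235.4]
```

View pics/end.png

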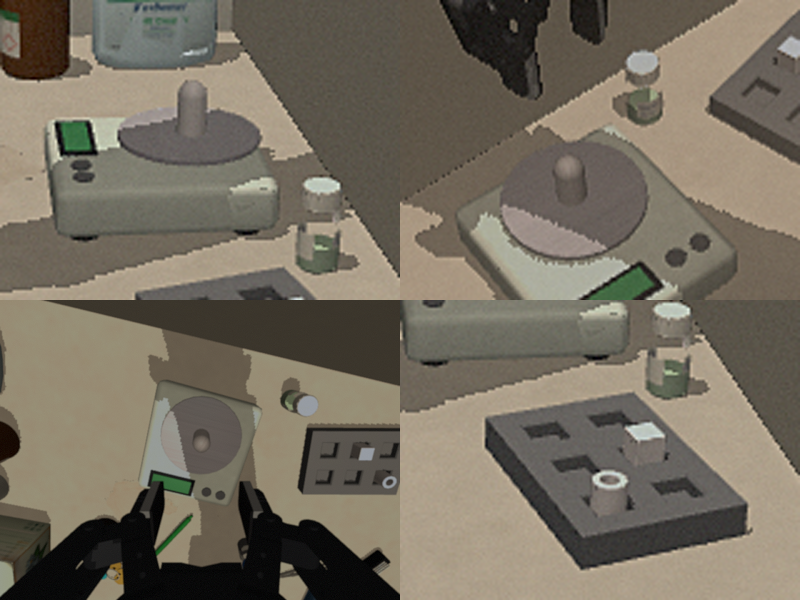

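The capsule stands upright at the middle of the pan (scene view, about (248,277)). The bush and block are in their pockets and the gripper is clear.

```bash
python3 -c "
from station import ticket
print(ticket.hand_in())"
```

```text
the job is handed in; nothing more can be done
None
```

The capsule stands upright and released, within about 2 mm of the middle of the balance pan; the bush and block are still in their pockets, and I handed the job in at about 12 s of the 38 s allowed.

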